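Set up the bent-rail light sensor for a sample reading

ROBOT

A 6-joint arm with a two-finger parallel gripper is mounted at the origin on the work surface. World frame = base frame: x ahead of the robot, y to its left, z up, the work surface at z = 0. Lengths are in m, angles in degrees, forces in N, time in s.
With the tool pointing down it reaches from about 0.325 to 0.925 m from the base axis. Payload 3.1 kg.
Tool frame: the origin (TCP) lies between the finger pads; the fingertips stand 17 mm ahead of it and the grasp point (between the pads) lies 2 mm behind it; z points along the fingers, x is the direction in which the jaws open and shut, and the axes are right-handed (so a half turn about z gives the same grasp; the last joint's range is limited). The gripper opens to 85 mm and grips with 20 to 120 N. Pads are 22 mm wide; open, the fingers measure 114 mm over their backs; the gripper's body (76 mm by 85 mm) begins 54 mm behind the grasp point. The pads swing forward as they close: fully open they stand 13 mm farther back than shut.
Start: joints at [67.884, 12.427, 92.441, -0, 75.132, -6.429], TCP at [0.169, 0.602, 0.219] pointing down, gripper open.
Joint ranges: [-157.48, 157.48], [-44.54, 120.13], [17.64, 146.25], [-64.5, 244.5], [7.68, 150.69], [-147.95, 147.95]. Speed limits (degrees/s): [159.86, 159.86, 180, 180, 180, 180].

INTERFACE

Orientations are given as [roll, pitch, yaw] about the fixed x, y, z axes, in that order (R = Rz(yaw) Ry(pitch) Rx(roll)).
In Python, from cell import ctrl, viewer gives the robot as it stands. The module is installed in compiled form; this text tells all that it offers.
- The arm moves only by the tool send_rows, never from a script. Its argument "rows" is a list of rows, each an object of numbers: "jaw": the opening, from -1 (shut) to 1 (fully open); "dx", "dy", "dz": the shift along the world's x, y, z in mm; "turn": the turn about the world's z in degrees. In form: [{"jaw": .., "dx": .., "dy": .., "dz": .., "turn": ..}, ...]. A call has 1 to 8 rows; each row is the pose to reach, as a shift and turn from the pose commanded when the call began; what a row does not reach only later rows make up. A row lasts 1/8 s, in which the tool goes at most 62.5 mm and 10.7 degrees, less where a joint would pass 70% of its speed; a pose out of reach is approached as far as the arm can. A call with a gripper value outside its range is refused whole. The fingers move at their own pace and stop on an object; "newtons" is the grip in N (left out, the last holds). Time passes only in rows, so rows that repeat a pose let the fingers close. It gives the time, the measured TCP pose, the force and the opening at its end, in the units of the state.
- ctrl.sense(): the state, without advancing time (a new reading comes with each control period).
- viewer.get_image(name): name is "scene" or "top" or "wrist"; returns a dict with "image" (480x640x3 uint8, red, green, blue), "mtx" (3x3 intrinsics, pixels), "k1" (the pictures are not rectified: a ray, as slopes to the right and down, at radius r is drawn at 1 + k1 r^2 times it, then the intrinsics apply), "world_from_camera" (4x4, takes a point from camera to world coordinates); the wrist camera has in their place "T_tool_cam" (4x4, takes a point from camera to tool coordinates, whose origin is the TCP and whose axes are the tool frame's). Camera axes: x right, y up, looking along -z (the intrinsics and any distortion apply to the point x, -y, -z); pixel columns grow to the right and rows downward; lengths in m; the calibration is good to about 2 mm. A picture is of the moment at which its call begins: read the wrist's pose just before it. There is no depth.
- ctrl.finish_job(): hands the job in, once; it reports no verdict.
The state is a dict: "time_s": time; "joint_positions": joint angles; "joint_vel": joint speeds; "joint_torque": joint torques, N m; "eef_pos": TCP position; "eef_rot": TCP orientation; "contact_force": force on the tool from outside, world axes, zero at the start; "moment": the same for the moment, N m; "width": opening from 0.0 (shut) to 1.0 (fully open).
Only numpy, scipy, OpenCV 4.12 (cv2) and the standard library are available. Lean on these libraries where they do the work, as an engineer would, in place of code of your own. Each camera call takes 0.05 s, during which the arm holds its last target. There are 200 camera calls.

TASK

Set up the bent-rail light sensor for a reading: swing the gate clear of the rod, slide the sensor carriage along the rod and round the bend right up to the post at the far end, then swing the gate fully shut behind it. When that is done, stand the short squat jar upright in the middle of the round sample stage and let go. Leave the tall bottle and the beaker where they stand.

Things in the scene. Friction and masses are not known exactly. Their poses are not given: they have to be found in the camera images.
- rail: Fixed apparatus: bent steel rod, 12 mm thick, its axis level 120 mm above the table, on an end post at each end. Origin on the table under the bend's centre (also the stage's centre), z up. In its frame (mm) the rod runs straight in +x from (-105,-120) to (0,-120), a quarter circle of radius 120 about the origin to (120,0), then straight in +y to (120,100). Yaw varies by 0.25 rad either way.
- bend (a point): Point on the rod's axis half way round the bend, at rail (85,-85,120) mm. The base below is an L-shaped white plate 12 mm thick: rail x -120 to 185 with y -145 to 0, and x -40 to 185 with y 0 to 125 mm.
- far_post (a point): Rod axis where it enters the far end post, rail (120,100,120) mm. The square aluminium posts measure 20 mm along the rod and 26 mm across, top 136 mm above the table; the near one is at rail (-105,-120). The carriage touches the far post when its origin is at rail y = 76 mm.
- carriage: Sensor carriage, about 0.22 kg, loose and captive on the rod: collar 40 mm across, 28 mm long, 18 mm bore. Origin: bore centre; x along the bore to the far end, y to the inside of the bend, z up. Hanging freely the origin is 3 mm under the rod's axis. Starts on the first straight, rail x -75 to -15 mm, axes parallel to the rail's; turns a quarter turn counterclockwise (from above) with the bend.
- fin (a point): Grip point on the carriage, 42 mm above its bore centre: an upright black fin, 12 mm thick across the rod, 26 mm long along it, from 18 to 58 mm above the bore centre. A sensor housing (26 mm along, 36 across) hangs 19 to 55 mm below the bore centre, with a barrel reaching 38 mm from the middle to the inside of the bend.
- gate (a joint): Gate angle in rad: 0 = shut (arm across the top of the rod at rail y = 35 mm, blocking the carriage); grows counterclockwise seen from above to 2.0, the free end swinging towards rail -y and outwards, away from the far post. Friction of 0.03 N m keeps it where it is left. The way is clear from about 1.1. Starts between 0 and 0.25.
- gate_knob (a point): Point on the gate's knob 10 mm below its top: an upright black peg, 12 mm thick, 60 mm from the hinge, from 136 to 176 mm above the table; it turns with the arm. Shut, it is at rail (105,35) mm. The arm is a steel bar 10 mm wide, from 128 to 136 mm above the table.
- gate_hinge (a point): The gate's upright hinge axis, outside the rod at rail (165,35) mm, 120 mm above the table; its hub, 20 mm across, tops at 137 mm.
- stage (a point): Centre of the top of the round black sample stage, 68 mm in diameter, 40 mm above the table, in the centre of the bend; its z axis points up.
- jar: The sample: short squat amber jar with a lid, 46 mm in diameter, 62 mm tall, about 0.12 kg. Origin: centre of its underside. z up. Stands on the table beside the apparatus, changing places with the bottle and the beaker.
- bottle: Bystander: tall amber bottle with a narrow neck, 46 mm in diameter, 125 mm tall. Origin: centre of its underside.
- beaker: Bystander: open clear beaker, 60 mm across the rim, 75 mm tall. Origin: centre of its underside.
There are look-alikes about, which are no part of the job. What is shaped like the carriage but blue or green is not meant.

How it is judged:
By the outcome, as a careful person would: the job done as asked, in the order asked, and still so for the second after the job is handed in, with the robot touching nothing.
It also fails if it takes over 69 s, if anything falls off the work surface, if the arm or the gripper's body presses on something with over 40 N, if the wrist force passes 120 N, or if a joint passes its speed limit or range.

## Working session

There is one attempt and no reset: what is moved stays moved. The work goes in short steps, Python scripts to look and compute and a tool call to move; the robot and the scene stay as the last step left them, time stands still between calls to the robot, and variables do not carry over. Pictures are saved under pics/ and viewed, about 8 in all and at most 12, crops included, and the job is handed in when it is done.

Besides the shell and the picture viewer there is one more tool, called as name([rows], argument=value, ...), one row to a line, values as JSON. send_rows: Moves the arm, as the interface text tells. Its arguments: {"type":"object","properties":{"rows":{"type":"array","items":{"type":"object","properties":{"jaw":{"type":"number"},"dx":{"type":"number"},"dy":{"type":"number"},"dz":{"type":"number"},"turn":{"type":"number"}}}},"newtons":{"type":"number"}},"required":["rows"]}

```bash
mkdir -p pics
cat > h.py <<'E'
import numpy as np, cv2
from cell import ctrl, viewer
from scipy.spatial.transform import Rotation as R
def grab(n, f=None):
    s=ctrl.sense(); d=viewer.get_image(n)
    if n=="wrist":
        T=np.eye(4); T[:3,3]=s["eef_pos"]; T[:3,:3]=R.from_euler("xyz",s["eef_rot"],degrees=True).as_matrix()
        d["world_from_camera"]=T@np.array(d["T_tool_cam"])
    if f: cv2.imwrite("pics/"+f, d["image"][:,:,::-1])
    return d
def ray(d,u,v):
    K=np.array(d["mtx"]); 
    p=cv2.undistortPoints(np.array([[[u,v]]],float),K,np.array([d["k1"],0,0,0.]))[0,0]
    W=np.array(d["world_from_camera"]); return W[:3,3], W[:3,:3]@np.array([p[0],-p[1],-1])
def onz(d,u,v,z):
    o,r=ray(d,u,v); return (o+r*(z-o[2])/r[2])*1000
def proj(d,P):
    W=np.linalg.inv(np.array(d["world_from_camera"])); q=W[:3,:3]@(np.array(P)/1000)+W[:3,3]
    x,y=q[0]/-q[2],-q[1]/-q[2]; k=1+d["k1"]*(x*x+y*y); K=np.array(d["mtx"])
    return K[0,0]*x*k+K[0,2],K[1,1]*y*k+K[1,2]
E
python3 - <<'E'
from h import *
print(ctrl.sense())
for n in("top","scene"):
    d=grab(n,n+"0.png"); print(n,d["mtx"],d["k1"],d["world_from_camera"])
E
```

```text
{'time_s': 0.0, 'joint_positions': array([ 6.78849990e+01,  1.24762687e+01,  9.25299063e+01, -6.85944222e-04,
        7.51317760e+01, -6.42805782e+00]), 'joint_vel': array([ 0.11936618,  0.04380689,  0.03707635,  0.01461316,  0.04293712,
       -0.0309491 ]), 'joint_torque': array([ 7.96595505e-04, -3.96847701e+01, -3.03850579e+01, -1.50380415e-04,
        9.73175280e-03,  6.57508394e-06]), 'eef_pos': array([0.16864127, 0.60093125, 0.21766059]), 'eef_rot': array([-1.79985214e+02,  1.37157908e-01,  7.43132513e+01]), 'contact_force': array([ 0.51127771, -1.07050256,  0.11054989]), 'moment': array([-3.09433705e-02,  2.91861259e-06,  3.27781359e-02]), 'width': 1.0025981328720077}
top [[597.93920694   0.         313.92371133]
 [  0.         597.93920694 226.0823715 ]
 [  0.           0.           1.        ]] -0.16514191881717763 [[ 0.00676354  0.99598684 -0.08924389  0.40716472]
 [-0.99994217  0.00748258  0.00772493  0.04091867]
 [ 0.00836171  0.08918648  0.99597985  1.13759887]
 [ 0.          0.          0.          1.        ]]
scene [[613.58797644   0.         314.26043157]
 [  0.         613.58797644 243.28936904]
 [  0.           0.           1.        ]] -0.083541060886668 [[ 0.46354519 -0.50438729  0.72850485  1.26959652]
 [ 0.88576447  0.24207138 -0.39600853 -0.36322546]
 [ 0.02339149  0.82885156  0.55897937  0.70871946]
 [ 0.          0.          0.          1.        ]]
```

View pics/top0.png

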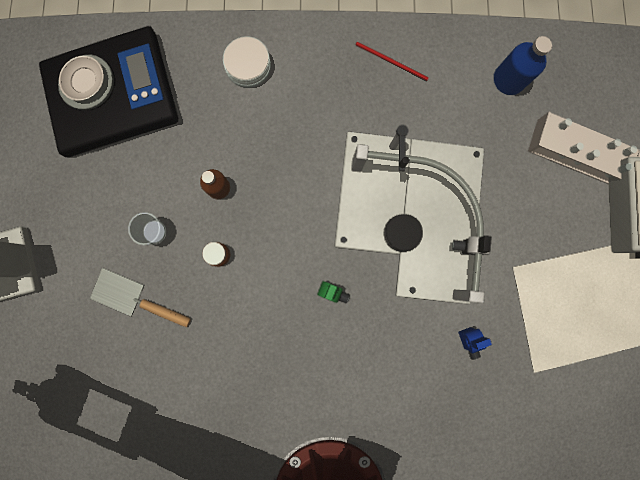

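View pics/scene0.png

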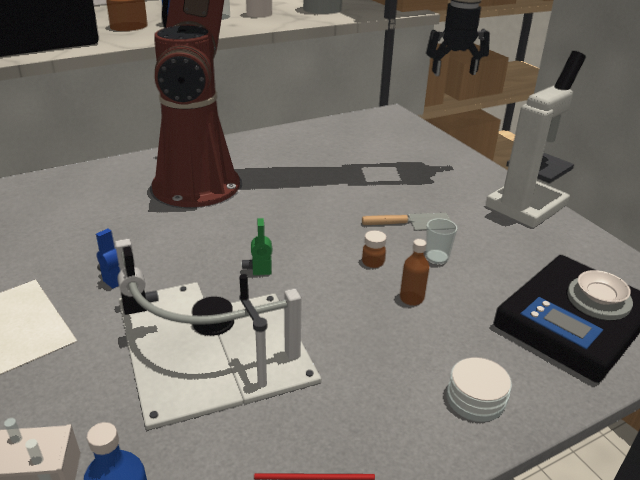

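The top view shows the rail: stage (403,233), far post (362,155), near post (472,296), black carriage (470,244), gate knob about (403,160), hinge (402,130). The jar is at (215,253), the bottle at (213,183) and the beaker at (147,229). The scene view confirms that the shorter amber item is the jar.

Run:
```python
from h import *
d=grab("top"); g=cv2.cvtColor(d["image"],cv2.COLOR_RGB2GRAY); hsv=cv2.cvtColor(d["image"],cv2.COLOR_RGB2HSV)
m=((g>135)&(hsv[:,:,1]<60)).astype(np.uint8)*255
roi=np.zeros_like(m); roi[120:310,325:500]=m[120:310,325:500]
roi=cv2.morphologyEx(roi,cv2.MORPH_CLOSE,np.ones((9,9)))
c=max(cv2.findContours(roi,0,2)[0],key=cv2.contourArea)
print(cv2.contourArea(c),cv2.approxPolyDP(c,6,True)[:,0].tolist())
k=(g<60).astype(np.uint8); k2=np.zeros_like(k);k2[208:258,378:428]=k[208:258,378:428]
n,l,s,ce=cv2.connectedComponentsWithStats(k2); i=1+s[1:,4].argmax(); print("stage",s[i],ce[i])
m=((g>150)&(hsv[:,:,1]<80)).astype(np.uint8)
for nm,(y0,y1,x0,x1) in dict(lid=(236,272,196,236)).items():
    q=np.zeros_like(m);q[y0:y1,x0:x1]=m[y0:y1,x0:x1];n,l,s,ce=cv2.connectedComponentsWithStats(q); i=1+s[1:,4].argmax(); print(nm,s[i],ce[i],onz(d,*ce[i],.062))
P=[(348,132),(484,149),(336,247)];
print([onz(d,*p,.012).round() for p in P], onz(d,403,233,.04))
cv2.imwrite("pics/crop.png",cv2.resize(d["image"][115:310,325:500,::-1],None,fx=3,fy=3,interpolation=cv2.INTER_CUBIC))
```

```text
19041.5 [[347, 132], [335, 245], [399, 253], [397, 295], [482, 302], [478, 260], [488, 253], [477, 252], [470, 227], [479, 226], [481, 235], [483, 149], [406, 138], [404, 150], [392, 150], [393, 137]]
stage [ 384  215   38   37 1113] [402.89038634 232.61275831]
lid [203 242  22  23 401] [213.28179551 253.03491272] [453.32374833 213.94698104  62.        ]
[array([691., -32.,  12.]), array([ 661., -298.,   12.]), array([469., -10.,  12.])] [ 493.90162239 -132.50178796   40.        ]
```

View pics/crop.png

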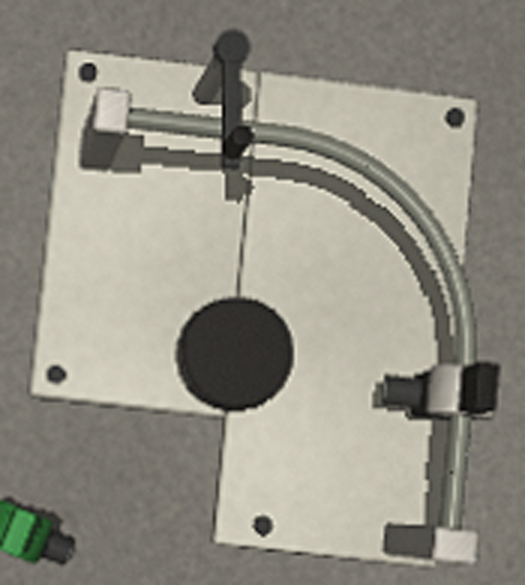

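The crop shows the fin top at crop (482,388), near post top (456,545), far post top (112,105), hinge (232,47), knob top (240,135). I'll fit the rail pose from these.

Run:
```python
from h import *
d=grab("top"); C=lambda x,y:(325+x/3,115+y/3)
L=[((402.9,232.6),40,(0,0)),(C(112,106),136,(120,110)),(C(456,545),136,(-115,-120)),(C(232,47),137,(165,35)),
 ((347,132),12,(185,125)),((483.5,149),12,(185,-145)),((335,246),12,(-40,125)),((397,296),12,(-120,0))]
W=np.array([onz(d,*p,z/1000)[:2] for p,z,_ in L]); Q=np.array([q for *_,q in L],float)
w0,q0=W.mean(0),Q.mean(0); a=((W-w0)*(Q-q0)).sum(); b=((Q-q0)[:,0]*(W-w0)[:,1]-(Q-q0)[:,1]*(W-w0)[:,0]).sum()
y=np.arctan2(b,a); Rm=np.array([[np.cos(y),-np.sin(y)],[np.sin(y),np.cos(y)]]); t=w0-Rm@q0
print("yaw",np.degrees(y),"t",t); print((W-(Q@Rm.T+t)).round(1).tolist())
np.savez("rail.npz",R=Rm,t=t,yaw=y)
rl=lambda w:Rm.T@(w[:2]-t)
print("fin rail",rl(onz(d,*C(482,388),.175)),"knob rail",rl(onz(d,*C(240,135),.176)))
print("jar",onz(d,213.3,253,.062))
for g in np.arange(0,2.1,.2): print(round(g,1),(Rm@[165-60*np.cos(g),35-60*np.sin(g)]+t).round(0), end=' ')
```

```text
yaw -5.86874616631086 t [ 496.51881553 -136.720628  ]
[[-1.9, 4.4], [0.4, -9.1], [9.1, 0.5], [-1.4, 0.9], [-2.8, 1.0], [-4.3, 2.5], [1.1, 0.5], [-0.1, -0.7]]
fin rail [ -19.45347756 -114.11747623] knob rail [104.18410213  32.12187216]
jar [453.38713388 213.91506257  62.        ]
0.0 [ 605. -113.] 0.2 [ 605. -125.] 0.4 [ 607. -136.] 0.6 [ 612. -147.] 0.8 [ 618. -157.] 1.0 [ 627. -166.] 1.2 [ 637. -172.] 1.4 [ 648. -177.] 1.6 [ 660. -179.] 1.8 [ 672. -178.] 2.0 [ 683. -176.]
```

Run:
```python
from h import *
d=grab("top"); C=lambda x,y:(325+x/3,115+y/3)
L=[((402.9,232.6),40,(0,0)),(C(112,106),136,(120,100)),(C(456,545),136,(-105,-120)),(C(232,47),137,(165,35)),
 ((347,132),12,(185,125)),((483.5,149),12,(185,-145)),((335,246),12,(-40,125)),((397,296),12,(-120,0))]
W=np.array([onz(d,*p,z/1000)[:2] for p,z,_ in L]); Q=np.array([q for *_,q in L],float)
w0,q0=W.mean(0),Q.mean(0); a=((W-w0)*(Q-q0)).sum(); b=((Q-q0)[:,0]*(W-w0)[:,1]-(Q-q0)[:,1]*(W-w0)[:,0]).sum()
y=np.arctan2(b,a); Rm=np.array([[np.cos(y),-np.sin(y)],[np.sin(y),np.cos(y)]]); t=w0-Rm@q0
print("yaw",np.degrees(y),"t",t); print((W-(Q@Rm.T+t)).round(1).tolist())
np.savez("rail.npz",R=Rm,t=t,yaw=y)
rl=lambda w:Rm.T@(w[:2]-t)
f=onz(d,*C(482,388),.175);k=onz(d,*C(240,135),.176)
print("fin",f,rl(f),"knob",k,rl(k))
for g in np.arange(0,2.1,.2): print(round(g,1),(Rm@[165-60*np.cos(g),35-60*np.sin(g)]+t).round(0), end=' ')
```

```text
yaw -6.049906816231507 t [ 495.3720113  -135.19113598]
[[-0.7, 2.9], [2.2, -0.3], [0.7, -0.3], [-0.4, -0.1], [-2.0, 0.1], [-2.7, 1.5], [1.8, -1.1], [1.0, -2.6]]
fin [ 465.49879488 -248.25086825  175.        ] [ -17.79094119 -115.57852106] knob [ 603.4413209  -115.41993192  176.        ] [105.38363439  31.05101914]
0.0 [ 603. -111.] 0.2 [ 603. -123.] 0.4 [ 606. -135.] 0.6 [ 610. -146.] 0.8 [ 617. -156.] 1.0 [ 626. -165.] 1.2 [ 636. -171.] 1.4 [ 647. -175.] 1.6 [ 659. -178.] 1.8 [ 671. -177.] 2.0 [ 682. -175.]
```

send_rows([
  {"jaw": 0, "dx": 434, "dy": -716, "dz": 40, "turn": -76},
  {"jaw": 0, "dx": 434, "dy": -716, "dz": 40, "turn": -76},
  {"jaw": 0, "dx": 434, "dy": -716, "dz": 40, "turn": -76},
  {"jaw": 0, "dx": 434, "dy": -716, "dz": 40, "turn": -76},
  {"jaw": 0, "dx": 434, "dy": -716, "dz": 40, "turn": -76},
  {"jaw": 0, "dx": 434, "dy": -716, "dz": 40, "turn": -76},
  {"jaw": 0, "dx": 434, "dy": -716, "dz": 40, "turn": -76},
  {"jaw": 0, "dx": 434, "dy": -716, "dz": 40, "turn": -76},
], newtons=30)

```text
time_s: 1.25
eef_pos: [0.4286, 0.1728, 0.2432]
eef_rot: [-180.0, -0.1, -1.8]
contact_force: [1.1, 0.8, 0.4]
width: 0.497
```

send_rows([
  {"jaw": 0, "dx": 174, "dy": -288, "dz": 17},
  {"jaw": 0, "dx": 174, "dy": -288, "dz": 17},
  {"jaw": 0, "dx": 174, "dy": -288, "dz": 17},
  {"jaw": 0, "dx": 174, "dy": -288, "dz": 17},
  {"jaw": 0, "dx": 174, "dy": -288, "dz": 17},
  {"jaw": 0, "dx": 174, "dy": -288, "dz": 17},
  {"jaw": 0, "dx": 174, "dy": -288, "dz": 17},
])

```text
invalid input at $.rows[0]: expected keys jaw, dx, dy, dz, turn
```

Run:
```python
from h import *
print(ctrl.sense()["eef_pos"],ctrl.sense()["eef_rot"])
d=grab("wrist","w1.png"); print(np.array(d["T_tool_cam"]).round(3),d["mtx"][0][0],d["k1"])
r=np.load("rail.npz")
for n,(x,y,z) in dict(knob=(105,31,176),knobshut=(105,35,176),hinge=(165,35,137),far=(120,100,136)).items(): 
    w=r["R"]@[x,y]+r["t"]; print(n,proj(d,[*w,z]))
```

```text
[0.42862121 0.17282961 0.24323259] [-1.79971710e+02 -6.25374333e-02 -1.76880691e+00]
[[ 1.    -0.001 -0.001 -0.   ]
 [-0.001 -0.956 -0.295 -0.076]
 [-0.     0.295 -0.956 -0.154]
 [ 0.     0.     0.     1.   ]] 430.65733935789655 0.00039796253599826603
knob (np.float64(565.7789520324375), np.float64(621.4830803191635))
knobshut (np.float64(567.1084280663113), np.float64(617.6842362099554))
hinge (np.float64(612.4521296960029), np.float64(568.4067483408784))
far (np.float64(577.9695198392803), np.float64(502.8343123510781))
```

View pics/w1.png

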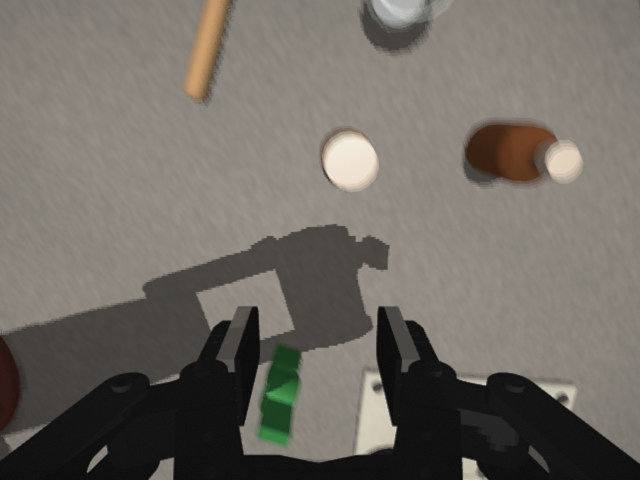

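The refused call moved nothing. The view has the jar lid at (350,160) and the bottle cap at (563,161), which gives a useful second jar fix. Continuing with the move.

send_rows([
  {"jaw": 0, "dx": 174, "dy": -288, "dz": 17, "turn": 0},
  {"jaw": 0, "dx": 174, "dy": -288, "dz": 17, "turn": 0},
  {"jaw": 0, "dx": 174, "dy": -288, "dz": 17, "turn": 0},
  {"jaw": 0, "dx": 174, "dy": -288, "dz": 17, "turn": 0},
  {"jaw": 0, "dx": 174, "dy": -288, "dz": 17, "turn": 0},
  {"jaw": 0, "dx": 174, "dy": -288, "dz": 17, "turn": 0},
  {"jaw": 0, "dx": 174, "dy": -288, "dz": 17, "turn": 0},
])

```text
time_s: 2.17
eef_pos: [0.6023, -0.1149, 0.2594]
eef_rot: [-180.0, 0.0, -1.8]
contact_force: [-0.0, -0.3, -1.0]
width: 0.498
```

Run:
```python
from h import *
print(ctrl.sense()["eef_pos"],ctrl.sense()["eef_rot"])
d=grab("wrist","w2.png")
r=np.load("rail.npz")
for n,(x,y,z) in dict(knob=(105,31,176),knobshut=(105,35,176),hinge=(165,35,137),far=(120,100,136)).items(): 
    w=r["R"]@[x,y]+r["t"]; print(n,w,proj(d,[*w,z]))
```

```text
[ 0.60233623 -0.11486555  0.2594055 ] [-1.79990707e+02  3.14665974e-02 -1.83774179e+00]
knob [ 603.05444602 -115.43023388] (np.float64(318.8627198748012), np.float64(249.9714659491254))
knobshut [ 603.47602478 -111.452512  ] (np.float64(319.38287083122503), np.float64(243.38792418784197))
hinge [ 663.14185297 -117.77619341] (np.float64(408.9144784831819), np.float64(232.81179646679408))
far [625.24313669 -48.39545182] (np.float64(351.06010292080066), np.float64(126.76542321854686))
```

View pics/w2.png

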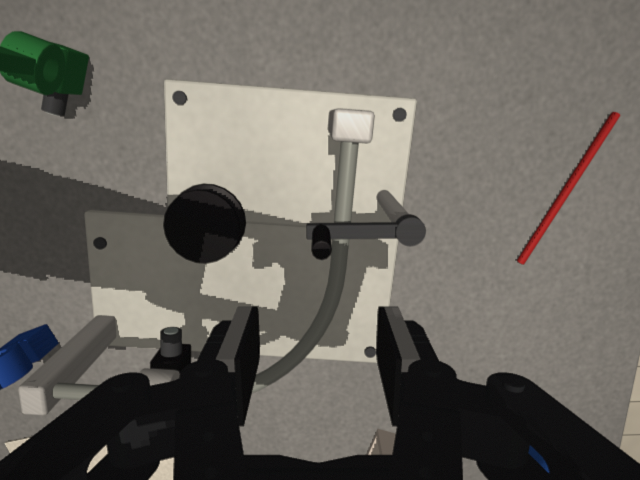

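The knob top is at (321,250) against a predicted (319,250); hinge (411,230) and far post (353,125) are also within 2-3 px. The pose is good to about 1 mm, so I'll descend on the knob and grip it.

send_rows([
  {"jaw": 0, "dx": 1.5, "dy": 0, "dz": -50, "turn": 0},
  {"jaw": 0, "dx": 1.5, "dy": 0, "dz": -95, "turn": 0},
  {"jaw": 0, "dx": 1.5, "dy": 0, "dz": -95, "turn": 0},
  {"jaw": -1, "dx": 1.5, "dy": 0, "dz": -95, "turn": 0},
  {"jaw": -1, "dx": 1.5, "dy": 0, "dz": -95, "turn": 0},
  {"jaw": -1, "dx": 1.5, "dy": 0, "dz": -95, "turn": 0},
  {"jaw": -1, "dx": 1.5, "dy": 0, "dz": -95, "turn": 0},
  {"jaw": -1, "dx": 1.5, "dy": 0, "dz": -95, "turn": 0},
], newtons=30)

```text
time_s: 3.22
eef_pos: [0.6035, -0.1135, 0.1652]
eef_rot: [180.0, -0.0, -1.7]
contact_force: [0.5, -0.2, -0.7]
width: -0.001
```

Run:
```python
from h import *
s=ctrl.sense(); print(s["eef_pos"],s["width"],s["contact_force"])
r=np.load("rail.npz"); t=r["t"]+[1,1]; np.savez("rail.npz",R=r["R"],t=t,yaw=r["yaw"])
h=r["R"]@[165,35]+t; p=s["eef_pos"][:2]*1000-h; g0=np.arctan2(-p[1],-p[0])-0; print("radius",np.hypot(*p),"gate",np.arctan2(p[1],p[0])%(2*np.pi)-np.pi-r["yaw"])
a0=np.arctan2(p[1],p[0]); L=np.hypot(*p)
for k in range(1,13):
    th=np.radians(9*k); q=h+L*np.array([np.cos(a0+th),np.sin(a0+th)])-h-p; print(9*k,q.round(1))
```

```text
[ 0.60349558 -0.11347128  0.16519763] -0.0006422328317498772 [ 0.47015469 -0.19606612 -0.65591089]
radius 60.73625593290162 gate 0.05114966886301697
9 [ 0.2 -9.5]
18 [  1.9 -18.9]
27 [  5.1 -27.9]
36 [  9.6 -36.3]
45 [ 15.4 -43.9]
54 [ 22.3 -50.4]
63 [ 30.2 -55.8]
72 [ 38.8 -60. ]
81 [ 47.9 -62.7]
90 [ 57.3 -64. ]
99 [ 66.9 -63.7]
108 [ 76.2 -62. ]
```

Width 0 means the knob was missed or slipped out of the jaws. I'll look before moving.

Run:
```python
from h import *
d=grab("wrist"); s=grab("scene")
a=cv2.resize(d["image"][60:460,120:520],(400,400)); b=cv2.resize(s["image"][230:380,180:330],(400,400))
cv2.imwrite("pics/w3.png",np.hstack([a,b])[:,:,::-1])
```

```text
(no output)
```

View pics/w3.png

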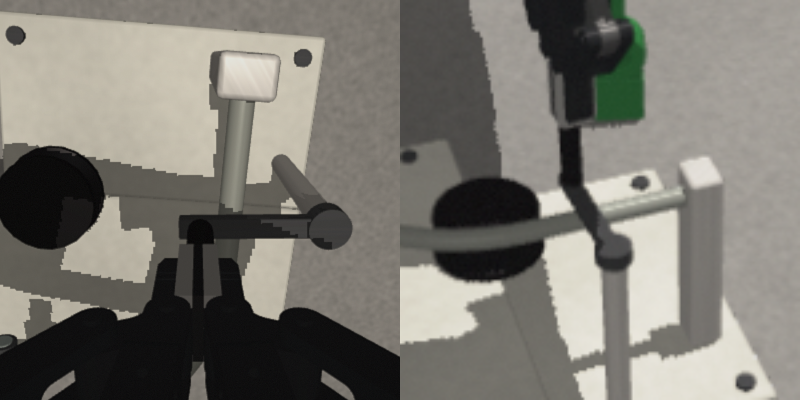

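Run:
```python
from h import *
s=ctrl.sense();print(s["eef_pos"],s["eef_rot"],s["joint_positions"])
d=grab("wrist"); q=grab("scene"); T=s["eef_pos"]*1000
for z in (0,17): 
    P=T-[0,0,z]; u=proj(d,P);v=proj(q,P); print("w",u,(u[0]-120,u[1]-60),"s",v,((v[0]-180)*2.667,(v[1]-230)*2.667))
r=np.load("rail.npz")
for k in((105,32,176),(105,32,136),(105,35,136),(165,35,137)):
    w=[*(r["R"]@k[:2]+r["t"]),k[2]];u=proj(d,w);v=proj(q,w);print(k,(u[0]-120,u[1]-60),((v[0]-180)*2.667,(v[1]-230)*2.667))
for z in(.136,.15,.176): print(onz(d,320,295,z))
```

```text
[ 0.60331128 -0.1134076   0.16485939] [-1.79998336e+02  5.03789561e-03 -1.69239844e+00] [-1.71937291e+01  1.39462633e+01  9.66705463e+01  2.75095692e-04
  6.93884899e+01 -1.55014274e+01]
w (np.float64(317.5261350007076), np.float64(313.11281437512304)) (np.float64(197.5261350007076), np.float64(253.11281437512304)) s (np.float64(245.07967050532096), np.float64(280.7023588083524)) (np.float64(173.567481237691), np.float64(135.22319094187588))
w (np.float64(317.5262482036145), np.float64(295.6057882193634)) (np.float64(197.5262482036145), np.float64(235.60578821936338)) s (np.float64(245.55138443262945), np.float64(289.91532437806154)) (np.float64(174.82554228182272), np.float64(159.79417011629013))
(105, 32, 176) (np.float64(199.82277859539323), np.float64(266.5327980279803)) (np.float64(173.28234679911483), np.float64(119.69375159118226))
(105, 32, 136) (np.float64(199.37834137797842), np.float64(225.10634545059065)) (np.float64(176.23045558617116), np.float64(177.50586965367302))
(105, 35, 136) (np.float64(199.89059178904319), np.float64(219.02135548684362)) (np.float64(181.4454382402343), np.float64(176.35025639583657))
(165, 35, 137) (np.float64(330.698080481638), np.float64(229.20822385481102)) (np.float64(213.9595489377545), np.float64(242.5338156748598))
[ 604.31107126 -118.36326579  136.        ]
[ 604.40126913 -112.21438766  150.        ]
[ 604.56877947 -100.79504257  176.        ]
```

Run:
```python
from h import *
d=grab("wrist"); s=grab("scene")
a=cv2.resize(d["image"][270:420,245:395],(400,400),interpolation=2); b=cv2.resize(s["image"][220:310,200:290],(400,400),interpolation=2)
o=np.hstack([a,b]).astype(float); o=(255*(o/255)**.5).astype(np.uint8)
cv2.imwrite("pics/w4.png",o[:,:,::-1])
```

```text
(no output)
```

View pics/w4.png

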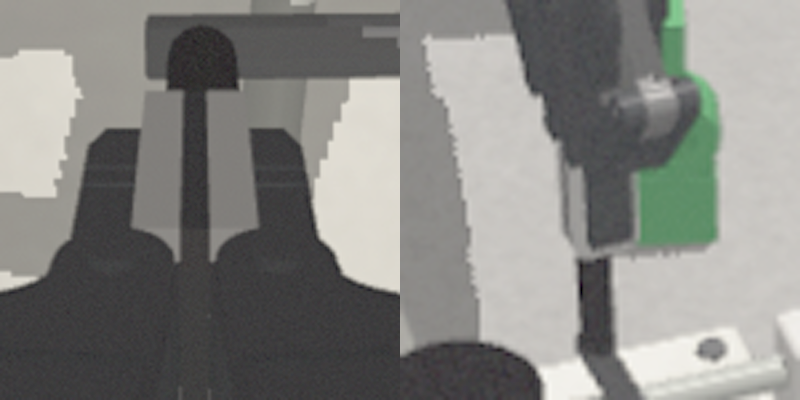

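The fingertips end at about the peg's top, scene crop (605,250), roughly 25 mm higher than the stated 17 mm would put them; the peg stands where predicted. I'll test this safely by opening, going 11 mm lower and closing.

send_rows([
  {"jaw": -0.3, "dx": 0, "dy": -1, "dz": 0, "turn": 0},
  {"jaw": -0.3, "dx": 0, "dy": -1, "dz": 0, "turn": 0},
  {"jaw": -0.3, "dx": 0, "dy": -1, "dz": -11, "turn": 0},
  {"jaw": -0.3, "dx": 0, "dy": -1, "dz": -11, "turn": 0},
  {"jaw": -1, "dx": 0, "dy": -1, "dz": -11, "turn": 0},
  {"jaw": -1, "dx": 0, "dy": -1, "dz": -11, "turn": 0},
  {"jaw": -1, "dx": 0, "dy": -1, "dz": -11, "turn": 0},
  {"jaw": -1, "dx": 0, "dy": -1, "dz": -11, "turn": 0},
])

```text
time_s: 4.53
eef_pos: [0.6044, -0.1143, 0.1536]
eef_rot: [-180.0, -0.1, -1.7]
contact_force: [5.4, -0.1, -5.8]
width: 0.115
```

Gripped (width 0.115): the fingertips really sit about 26 mm farther back than stated, and I'll allow for that. Now swinging the gate.

send_rows([
  {"jaw": -1, "dx": -0.5, "dy": -9.5, "dz": 0, "turn": 9},
  {"jaw": -1, "dx": 1, "dy": -19, "dz": 0, "turn": 18},
  {"jaw": -1, "dx": 4.5, "dy": -28, "dz": 0, "turn": 27},
  {"jaw": -1, "dx": 9, "dy": -36, "dz": 0, "turn": 36},
  {"jaw": -1, "dx": 14.5, "dy": -43.5, "dz": 0, "turn": 45},
  {"jaw": -1, "dx": 21.5, "dy": -50, "dz": 0, "turn": 54},
  {"jaw": -1, "dx": 29.5, "dy": -55, "dz": 0, "turn": 63},
  {"jaw": -1, "dx": 29.5, "dy": -55, "dz": 0, "turn": 63},
])

```text
time_s: 5.52
eef_pos: [0.633, -0.1691, 0.1536]
eef_rot: [-180.0, -0.0, 61.2]
contact_force: [2.6, 0.6, -3.5]
width: 0.115
```

send_rows([
  {"jaw": -1, "dx": 8.5, "dy": -4, "dz": 0, "turn": 9},
  {"jaw": -1, "dx": 17.5, "dy": -7, "dz": 0, "turn": 18},
  {"jaw": -1, "dx": 27, "dy": -8, "dz": 0, "turn": 27},
  {"jaw": -1, "dx": 36.5, "dy": -8, "dz": 0, "turn": 36},
  {"jaw": -1, "dx": 44, "dy": -7, "dz": 0, "turn": 43},
  {"jaw": -1, "dx": 44, "dy": -7, "dz": 0, "turn": 43},
  {"jaw": -0.4, "dx": 44, "dy": -7, "dz": 0, "turn": 43},
  {"jaw": -0.4, "dx": 44, "dy": -7, "dz": 0, "turn": 43},
])

```text
time_s: 6.52
eef_pos: [0.6766, -0.1763, 0.1545]
eef_rot: [-180.0, 0.0, 104.2]
contact_force: [-0.3, 0.8, 0.8]
width: 0.3
```

send_rows([
  {"jaw": -0.4, "dx": 0, "dy": 0, "dz": 60, "turn": 0},
  {"jaw": -0.4, "dx": -50, "dy": -18, "dz": 105, "turn": -10},
  {"jaw": -0.4, "dx": -105, "dy": -38, "dz": 105, "turn": -20},
  {"jaw": -0.4, "dx": -160, "dy": -57, "dz": 105, "turn": -30},
  {"jaw": -0.4, "dx": -210, "dy": -75, "dz": 105, "turn": -40},
  {"jaw": -0.4, "dx": -210, "dy": -75, "dz": 105, "turn": -50},
  {"jaw": -0.4, "dx": -210, "dy": -75, "dz": 105, "turn": -60},
  {"jaw": -0.4, "dx": -210, "dy": -75, "dz": 105, "turn": -70},
])

```text
time_s: 7.52
eef_pos: [0.4664, -0.2514, 0.2596]
eef_rot: [180.0, -0.0, 33.9]
contact_force: [-0.1, -0.1, 0.1]
width: 0.301
```

send_rows([
  {"jaw": -0.4, "dx": 0, "dy": 0, "dz": 0, "turn": -70},
  {"jaw": -0.4, "dx": 0, "dy": 0, "dz": 0, "turn": -70},
  {"jaw": -0.4, "dx": 0, "dy": 0, "dz": 0, "turn": -70},
  {"jaw": -0.4, "dx": 0, "dy": 0, "dz": 0, "turn": -70},
  {"jaw": -0.4, "dx": 0, "dy": 0, "dz": 0, "turn": -70},
  {"jaw": -0.4, "dx": 0, "dy": 0, "dz": 0, "turn": -70},
  {"jaw": -0.4, "dx": 0, "dy": 0, "dz": 0, "turn": -70},
])

```text
time_s: 8.4
eef_pos: [0.4666, -0.2512, 0.2594]
eef_rot: [-180.0, -0.0, -36.0]
contact_force: [0.7, 0.2, -0.1]
width: 0.297
```

send_rows([
  {"jaw": -0.4, "dx": 0, "dy": 0, "dz": 0, "turn": -61},
  {"jaw": -0.4, "dx": 0, "dy": 0, "dz": 0, "turn": -61},
  {"jaw": -0.4, "dx": 0, "dy": 0, "dz": 0, "turn": -61},
  {"jaw": -0.4, "dx": 0, "dy": 0, "dz": 0, "turn": -61},
  {"jaw": -0.4, "dx": 0, "dy": 0, "dz": 0, "turn": -61},
  {"jaw": -0.4, "dx": 0, "dy": 0, "dz": 0, "turn": -61},
  {"jaw": -0.4, "dx": 0, "dy": 0, "dz": 0, "turn": -61},
])

```text
time_s: 9.28
eef_pos: [0.4667, -0.2512, 0.2593]
eef_rot: [-180.0, -0.0, -96.6]
contact_force: [0.2, 0.5, 0.3]
width: 0.3
```

Run:
```python
from h import *
s=ctrl.sense();print(s["eef_pos"],s["eef_rot"],s["joint_positions"])
d=grab("wrist","w5.png"); r=np.load("rail.npz")
for n,(x,y,z) in dict(fin=(-18,-120,175),near=(-105,-120,136),rod0=(0,-120,126),stage=(0,0,40),hinge=(165,35,137)).items(): 
    w=r["R"]@[x,y]+r["t"]; print(n,w,proj(d,[*w,z]))
```

```text
[ 0.46668314 -0.25124316  0.25933723] [-1.79975929e+02 -1.14972492e-02 -9.66499353e+01] [-3.58865706e+01 -1.08566523e+00  1.02727963e+02  1.76064673e-03
  7.83310823e+01  6.07630066e+01]
fin [ 465.82490003 -251.62568794] (np.float64(318.96675737265963), np.float64(249.29270301211918))
near [ 379.30944915 -242.4563499 ] (np.float64(319.8710015345448), np.float64(346.95801854507863))
rod0 [ 483.72464848 -253.52279236] (np.float64(318.5339770393032), np.float64(202.1058673577599))
stage [ 496.3720113  -134.19113598] (np.float64(180.42315217818492), np.float64(183.8046988378641))
hinge [ 664.14185297 -116.77619341] (np.float64(29.829305276464993), np.float64(-91.0883779230019))
```

View pics/w5.png

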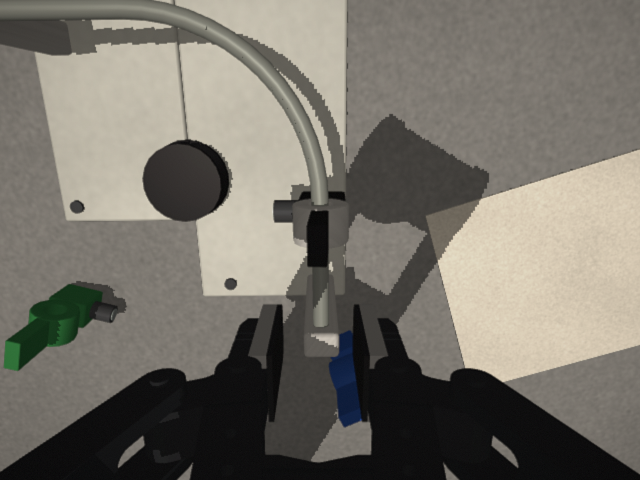

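The fin top spans about v 221-266 at u=318, so it sits at rail x of about -15 and laterally matches the rod. Descending in two steps.

send_rows([
  {"jaw": -0.4, "dx": 2.5, "dy": -1, "dz": -55, "turn": 0.5},
  {"jaw": -0.4, "dx": 2.5, "dy": -1, "dz": -100, "turn": 0.5},
  {"jaw": -0.4, "dx": 2.5, "dy": -1, "dz": -109, "turn": 0.5},
  {"jaw": -0.4, "dx": 2.5, "dy": -1, "dz": -116, "turn": 0.5},
  {"jaw": -0.4, "dx": 2.5, "dy": -1, "dz": -121, "turn": 0.5},
  {"jaw": -0.4, "dx": 2.5, "dy": -1, "dz": -121, "turn": 0.5},
])

```text
time_s: 10.07
eef_pos: [0.4702, -0.2529, 0.1392]
eef_rot: [-179.9, -0.1, -96.2]
contact_force: [-0.4, -0.2, 0.2]
width: 0.294
```

send_rows([
  {"jaw": -1, "dx": 0, "dy": 0, "dz": 0, "turn": 0},
  {"jaw": -1, "dx": 0, "dy": 0, "dz": 0, "turn": 0},
  {"jaw": -1, "dx": 0, "dy": 0, "dz": 0, "turn": 0},
  {"jaw": -1, "dx": 0, "dy": 0, "dz": 0, "turn": 0},
], newtons=40)

```text
time_s: 10.58
eef_pos: [0.4701, -0.2529, 0.1391]
eef_rot: [-179.9, -0.1, -96.2]
contact_force: [-0.6, 0.7, 6.5]
width: 0.133
```

Run:
```python
from h import *
r=np.load("rail.npz"); s0=np.array([-13.6,-120.])
P=[(-7,-120,0),(0,-120,0)]+[(120*np.sin(np.radians(a)),-120*np.cos(np.radians(a)),a) for a in range(5,91,5)]+[(120,y,90) for y in (10,20,30,40,50,60,70,76)]
prev=s0;pa=0;b=s0;ba=0
for i,(x,y,a) in enumerate(P):
    if i%7==0 and i: b=np.array(P[i-1][:2]);ba=P[i-1][2];print()
    print((x,y,a) if i%7==0 else '',(r["R"]@(np.array([x,y])-b)).round(1).tolist(),a-ba)
```

```text
(-7, -120, 0) [6.6, -0.7] 0
 [13.5, -1.4] 0
 [24.0, -2.1] 5
 [34.4, -1.8] 10
 [44.8, -0.6] 15
 [55.1, 1.4] 20
 [65.1, 4.4] 25

(np.float64(59.99999999999999), np.float64(-103.92304845413264), 30) [9.7, 3.8] 5
 [19.1, 8.5] 10
 [28.0, 14.0] 15
 [36.5, 20.2] 20
 [44.3, 27.1] 25
 [51.5, 34.7] 30
 [58.1, 42.9] 35

(np.float64(108.756934444398), np.float64(-50.714191408883934), 65) [5.8, 8.7] 5
 [10.8, 17.9] 10
 [15.0, 27.5] 15
 [18.3, 37.4] 20
 [20.8, 47.6] 25
 [22.3, 58.0] 30
 [23.4, 67.9] 30

(120, 20, 90) [1.1, 9.9] 0
 [2.1, 19.9] 0
 [3.2, 29.8] 0
 [4.2, 39.8] 0
 [5.3, 49.7] 0
 [6.3, 59.7] 0
 [7.0, 65.6] 0
```

send_rows([
  {"jaw": -1, "dx": 0, "dy": 0.5, "dz": 3, "turn": 0},
  {"jaw": -1, "dx": 6.5, "dy": -0.2, "dz": 3, "turn": 0},
  {"jaw": -1, "dx": 13.5, "dy": -0.9, "dz": 3, "turn": 0},
  {"jaw": -1, "dx": 24, "dy": -1.6, "dz": 3, "turn": 5},
  {"jaw": -1, "dx": 34.4, "dy": -1.3, "dz": 3, "turn": 10},
  {"jaw": -1, "dx": 44.8, "dy": -0.1, "dz": 3, "turn": 15},
  {"jaw": -1, "dx": 55, "dy": 1.9, "dz": 3, "turn": 20},
  {"jaw": -1, "dx": 65, "dy": 4.9, "dz": 3, "turn": 25},
])

```text
time_s: 11.58
eef_pos: [0.5349, -0.2472, 0.1401]
eef_rot: [180.0, 0.0, -71.0]
contact_force: [-0.6, 0.5, -1.2]
width: 0.126
```

send_rows([
  {"jaw": -1, "dx": 9.7, "dy": 3.8, "dz": 0, "turn": 5},
  {"jaw": -1, "dx": 19.1, "dy": 8.5, "dz": 0, "turn": 10},
  {"jaw": -1, "dx": 28, "dy": 14, "dz": 0, "turn": 15},
  {"jaw": -1, "dx": 36.5, "dy": 20.2, "dz": 0, "turn": 20},
  {"jaw": -1, "dx": 44.3, "dy": 27.1, "dz": 0, "turn": 25},
  {"jaw": -1, "dx": 51.5, "dy": 34.7, "dz": 0, "turn": 30},
  {"jaw": -1, "dx": 58.1, "dy": 42.9, "dz": 0, "turn": 35},
])

```text
time_s: 12.45
eef_pos: [0.5928, -0.2041, 0.1399]
eef_rot: [180.0, 0.1, -36.0]
contact_force: [-0.6, 0.6, -1.3]
width: 0.128
```

send_rows([
  {"jaw": -1, "dx": 5.8, "dy": 8.7, "dz": 0, "turn": 5},
  {"jaw": -1, "dx": 10.8, "dy": 17.9, "dz": 0, "turn": 10},
  {"jaw": -1, "dx": 15, "dy": 27.5, "dz": 0, "turn": 15},
  {"jaw": -1, "dx": 18.3, "dy": 37.4, "dz": 0, "turn": 20},
  {"jaw": -1, "dx": 20.8, "dy": 47.6, "dz": 0, "turn": 25},
  {"jaw": -1, "dx": 22.3, "dy": 58, "dz": 0, "turn": 30},
  {"jaw": -1, "dx": 23.4, "dy": 67.9, "dz": 0, "turn": 30},
])

```text
time_s: 13.32
eef_pos: [0.6159, -0.136, 0.14]
eef_rot: [-180.0, 0.1, -6.2]
contact_force: [-0.2, -0.7, -1.8]
width: 0.13
```

send_rows([
  {"jaw": -1, "dx": 1.1, "dy": 10, "dz": 0, "turn": 0},
  {"jaw": -1, "dx": 2.1, "dy": 20, "dz": 0, "turn": 0},
  {"jaw": -1, "dx": 3.2, "dy": 30, "dz": 0, "turn": 0},
  {"jaw": -1, "dx": 4.2, "dy": 40, "dz": 0, "turn": 0},
  {"jaw": -1, "dx": 5.3, "dy": 50, "dz": 0, "turn": 0},
  {"jaw": -1, "dx": 6.3, "dy": 58, "dz": 0, "turn": 0},
  {"jaw": -1, "dx": 6.6, "dy": 62, "dz": 0, "turn": 0},
  {"jaw": -1, "dx": 6.6, "dy": 62, "dz": 0, "turn": 0},
])

```text
time_s: 14.32
eef_pos: [0.6225, -0.0744, 0.1408]
eef_rot: [180.0, 0.0, -6.2]
contact_force: [0.1, 0.2, -1.1]
width: 0.126
```

send_rows([
  {"jaw": -1, "dx": 0.2, "dy": 2, "dz": 0, "turn": 0},
  {"jaw": -1, "dx": 0.2, "dy": 2, "dz": 0, "turn": 0},
])

```text
time_s: 14.58
eef_pos: [0.6227, -0.0728, 0.1409]
eef_rot: [180.0, 0.0, -6.2]
contact_force: [0.2, 0.3, -2.2]
width: 0.132
```

send_rows([
  {"jaw": -1, "dx": 0.2, "dy": 2, "dz": 0, "turn": 0},
  {"jaw": -1, "dx": 0.2, "dy": 2, "dz": 0, "turn": 0},
])

```text
time_s: 14.82
eef_pos: [0.6228, -0.0706, 0.1408]
eef_rot: [-180.0, 0.0, -6.2]
contact_force: [-0.2, -0.0, -1.8]
width: 0.131
```

send_rows([
  {"jaw": -1, "dx": 0.3, "dy": 2, "dz": 0, "turn": 0},
  {"jaw": -1, "dx": 0.3, "dy": 2, "dz": 0, "turn": 0},
])

```text
time_s: 15.08
eef_pos: [0.6231, -0.0694, 0.1409]
eef_rot: [179.9, 0.0, -6.2]
contact_force: [-0.0, -3.0, -1.4]
width: 0.13
```

send_rows([
  {"jaw": -1, "dx": 0.2, "dy": 2, "dz": 0, "turn": 0},
  {"jaw": -1, "dx": 0.2, "dy": 2, "dz": 0, "turn": 0},
])

```text
time_s: 15.32
eef_pos: [0.6231, -0.0692, 0.141]
eef_rot: [179.7, 0.0, -6.2]
contact_force: [-1.5, -6.8, -1.0]
width: 0.135
```

The carriage is against the post (−6.8 N in y, with y stalled at −69.3). Relax slightly, release, rise.

send_rows([
  {"jaw": -1, "dx": 0, "dy": -1.5, "dz": -2, "turn": 0},
  {"jaw": -1, "dx": 0, "dy": -1.5, "dz": -2, "turn": 0},
  {"jaw": -0.4, "dx": 0, "dy": -1.5, "dz": -2, "turn": 0},
  {"jaw": -0.4, "dx": 0, "dy": -1.5, "dz": -2, "turn": 0},
  {"jaw": -0.4, "dx": 0, "dy": -1.5, "dz": 40, "turn": 0},
  {"jaw": -0.4, "dx": 0, "dy": -1.5, "dz": 90, "turn": 0},
  {"jaw": -0.4, "dx": 0, "dy": -1.5, "dz": 119, "turn": 0},
  {"jaw": -0.4, "dx": 0, "dy": -1.5, "dz": 119, "turn": 0},
])

```text
time_s: 16.32
eef_pos: [0.6257, -0.0678, 0.2641]
eef_rot: [-180.0, -0.5, -6.2]
contact_force: [0.2, 0.5, 0.1]
width: 0.301
```

Run:
```python
from h import *
s=ctrl.sense();print(s["eef_pos"],s["eef_rot"],s["joint_positions"])
d=grab("wrist","w6.png"); r=np.load("rail.npz"); g=1.9
for n,(x,y,z) in dict(fin=(120,76,175),finend=(120,89,175),finback=(120,63,175),posttop_edge=(120,90,136),collar_end=(120,90,137),knob=(165-60*np.cos(g),35-60*np.sin(g),176),hinge=(165,35,137)).items(): 
    w=r["R"]@[x,y]+r["t"]; print(n,w,proj(d,[*w,z]))
```

```text
[ 0.62571696 -0.06776396  0.26412205] [-179.9851795    -0.45189085   -6.15081986] [-1.25998281e+01  1.08000781e+01  8.94795417e+01  6.66467309e-02
  7.92730203e+01 -6.46121591e+00]
fin [623.71366413 -71.26178309] (np.float64(313.66417986651874), np.float64(252.10976615957895))
finend [625.0837951  -58.33418698] (np.float64(313.5816742645625), np.float64(231.00242405402386))
finback [622.34353315 -84.1893792 ] (np.float64(313.744248885668), np.float64(272.5956239651597))
posttop_edge [625.18918979 -57.33975652] (np.float64(313.62325326748623), np.float64(214.31978058971208))
collar_end [625.18918979 -57.33975652] (np.float64(313.6221769144021), np.float64(214.65667352539165))
knob [ 677.44709245 -175.28235208] (np.float64(411.7388006733086), np.float64(393.0655663329152))
hinge [ 664.14185297 -116.77619341] (np.float64(377.4955013610668), np.float64(290.3716554314278))
```

View pics/w6.png

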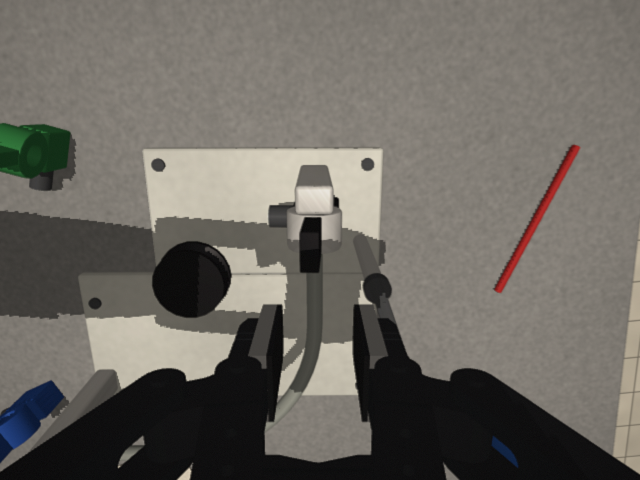

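The fin's rear edge is at (310,272), where predicted for contact, and the collar sits against the post at v≈212. Back to the knob.

send_rows([
  {"jaw": -0.3, "dx": 20, "dy": -40, "dz": -5, "turn": 10},
  {"jaw": -0.3, "dx": 40, "dy": -80, "dz": -5, "turn": 20},
  {"jaw": -0.3, "dx": 51, "dy": -108.5, "dz": -5, "turn": 30},
  {"jaw": -0.3, "dx": 51, "dy": -108.5, "dz": -5, "turn": 40},
  {"jaw": -0.3, "dx": 51, "dy": -108.5, "dz": -5, "turn": 50},
  {"jaw": -0.3, "dx": 51, "dy": -108.5, "dz": -5, "turn": 60},
  {"jaw": -0.3, "dx": 51, "dy": -108.5, "dz": -5, "turn": 70},
  {"jaw": -0.3, "dx": 51, "dy": -108.5, "dz": -5, "turn": 80},
])

```text
time_s: 17.38
eef_pos: [0.6731, -0.1757, 0.2513]
eef_rot: [-179.7, -0.1, 74.2]
contact_force: [-0.0, -0.7, -0.5]
width: 0.349
```

send_rows([
  {"jaw": -0.3, "dx": 0, "dy": 0, "dz": 0, "turn": 10},
  {"jaw": -0.3, "dx": 0, "dy": 0, "dz": 0, "turn": 20},
  {"jaw": -0.3, "dx": 0, "dy": 0, "dz": 0, "turn": 30},
  {"jaw": -0.3, "dx": 0, "dy": 0, "dz": 0, "turn": 30},
])

```text
time_s: 17.88
eef_pos: [0.6732, -0.1758, 0.2518]
eef_rot: [-179.8, -0.2, 103.7]
contact_force: [-0.4, -0.8, 0.2]
width: 0.348
```

Run:
```python
from h import *
s=ctrl.sense();print(s["eef_pos"],s["eef_rot"])
d=grab("wrist"); r=np.load("rail.npz")
g=cv2.cvtColor(d["image"],cv2.COLOR_RGB2GRAY); 
u,v=proj(d,[676.6,-176.3,176]); print(u,v)
u,v=int(u),int(v); m=(g[v-40:v+40,u-40:u+40]<30).astype(np.uint8); n,l,st,c=cv2.connectedComponentsWithStats(m); print(st[1:][st[1:,4]>60]+[u-40,v-40,0,0,0])
cv2.imwrite("pics/w7.png",d["image"][:,:,::-1])
```

```text
[ 0.67319673 -0.17584231  0.25176983] [-1.79793349e+02 -1.72852512e-01  1.03707405e+02]
314.2670116488578 258.1797697276858
[[301 233  53  37 698]]
```

send_rows([
  {"jaw": -0.3, "dx": 3.4, "dy": -0.5, "dz": -50, "turn": 0},
  {"jaw": -0.3, "dx": 3.4, "dy": -0.5, "dz": -98, "turn": 0},
  {"jaw": -0.3, "dx": 3.4, "dy": -0.5, "dz": -99, "turn": 0},
  {"jaw": -1, "dx": 3.4, "dy": -0.5, "dz": -99, "turn": 0},
  {"jaw": -1, "dx": 3.4, "dy": -0.5, "dz": -99, "turn": 0},
  {"jaw": -1, "dx": 3.4, "dy": -0.5, "dz": -99, "turn": 0},
  {"jaw": -1, "dx": 3.4, "dy": -0.5, "dz": -99, "turn": 0},
], newtons=30)

```text
time_s: 18.8
eef_pos: [0.6783, -0.1764, 0.1571]
eef_rot: [179.9, -0.0, 103.8]
contact_force: [0.4, 4.5, -1.3]
width: 0.11
```

Run:
```python
import numpy as np
h=np.array([664.14,-116.78]); A=283.4
f=lambda a:h+60.7*np.array([np.cos(np.radians(a)),np.sin(np.radians(a))])
for b in range(0,113,9):
    k=b//63*63; print(b,(f(A-b)-f(A-k)).round(1))
print(f(A-109.5)-f(A-63), f(A-112)-f(A-63),f(A-109.5))
```

```text
0 [0. 0.]
9 [-9.4 -1.5]
18 [-18.9  -1.5]
27 [-28.3   0. ]
36 [-37.4   3. ]
45 [-45.9   7.3]
54 [-53.6  13. ]
63 [0. 0.]
72 [-5.6  7.7]
81 [-9.9 16.2]
90 [-12.8  25.3]
99 [-14.3  34.7]
108 [-14.3  44.2]
[-14.13093794  45.79110712] [-13.79213706  48.41767334] [ 603.78368679 -110.32977087]
```

send_rows([
  {"jaw": -1, "dx": -9.4, "dy": -1.5, "dz": 0, "turn": -9},
  {"jaw": -1, "dx": -18.9, "dy": -1.5, "dz": 0, "turn": -18},
  {"jaw": -1, "dx": -28.3, "dy": 0, "dz": 0, "turn": -27},
  {"jaw": -1, "dx": -37.4, "dy": 3, "dz": 0, "turn": -36},
  {"jaw": -1, "dx": -45.9, "dy": 7.3, "dz": 0, "turn": -45},
  {"jaw": -1, "dx": -53.6, "dy": 13, "dz": 0, "turn": -54},
  {"jaw": -1, "dx": -60.3, "dy": 19.7, "dz": 0, "turn": -63},
  {"jaw": -1, "dx": -60.3, "dy": 19.7, "dz": 0, "turn": -63},
])

```text
time_s: 19.8
eef_pos: [0.6189, -0.1571, 0.1571]
eef_rot: [179.8, -0.2, 40.9]
contact_force: [3.3, 4.4, -2.9]
width: 0.11
```

send_rows([
  {"jaw": -1, "dx": -5.6, "dy": 7.7, "dz": 0, "turn": -9},
  {"jaw": -1, "dx": -9.9, "dy": 16.2, "dz": 0, "turn": -18},
  {"jaw": -1, "dx": -12.8, "dy": 25.3, "dz": 0, "turn": -27},
  {"jaw": -1, "dx": -14.3, "dy": 34.7, "dz": 0, "turn": -36},
  {"jaw": -1, "dx": -14.3, "dy": 42, "dz": 0, "turn": -44},
  {"jaw": -1, "dx": -14.1, "dy": 45, "dz": 0, "turn": -46},
  {"jaw": -1, "dx": -14.1, "dy": 45, "dz": 0, "turn": -46},
])

```text
time_s: 20.68
eef_pos: [0.6046, -0.1135, 0.157]
eef_rot: [179.9, -0.2, -5.0]
contact_force: [2.2, 0.1, -1.7]
width: 0.11
```

Now push on gently until the stop pushes back.

send_rows([
  {"jaw": -1, "dx": 0.3, "dy": 2, "dz": 0, "turn": -1},
  {"jaw": -1, "dx": 0.3, "dy": 3, "dz": 0, "turn": -1},
  {"jaw": -1, "dx": 0.3, "dy": 3, "dz": 0, "turn": -1},
])

```text
time_s: 21.05
eef_pos: [0.6048, -0.1107, 0.1569]
eef_rot: [179.9, -0.2, -6.2]
contact_force: [3.1, -2.3, 1.3]
width: 0.113
```

send_rows([
  {"jaw": -1, "dx": 0.3, "dy": 2, "dz": 0, "turn": 0},
  {"jaw": -1, "dx": 0.3, "dy": 3, "dz": 0, "turn": 0},
  {"jaw": -1, "dx": 0.3, "dy": 3, "dz": 0, "turn": 0},
])

```text
time_s: 21.42
eef_pos: [0.6048, -0.1105, 0.157]
eef_rot: [179.6, -0.2, -6.2]
contact_force: [2.8, -9.5, 0.1]
width: 0.113
```

send_rows([
  {"jaw": -1, "dx": 0, "dy": -1, "dz": 0, "turn": 0},
  {"jaw": -0.4, "dx": 0, "dy": -1, "dz": 0, "turn": 0},
  {"jaw": -0.4, "dx": 0, "dy": -1, "dz": 0, "turn": 0},
  {"jaw": -0.4, "dx": 0, "dy": -1, "dz": 50, "turn": 0},
  {"jaw": -0.4, "dx": 0, "dy": -1, "dz": 100, "turn": 0},
  {"jaw": -0.4, "dx": 0, "dy": -1, "dz": 100, "turn": 0},
])

```text
time_s: 22.18
eef_pos: [0.607, -0.1077, 0.2622]
eef_rot: [179.9, -0.6, -6.1]
contact_force: [0.2, -0.8, 0.4]
width: 0.301
```

Run:
```python
from h import *
print(ctrl.sense()["eef_pos"])
d=grab("top"); print("bottle",onz(d,208,177,.125),"beaker rim",onz(d,145,229,.075))
m=cv2.imread("pics/w1.png"); q=dict(grab("wrist"))
T=np.eye(4);T[:3,3]=[.42862,.17283,.24323];T[:3,:3]=R.from_euler("xyz",[-179.97,-.06,-1.77],degrees=True).as_matrix()
e=dict(q);e["world_from_camera"]=T@np.array(q["T_tool_cam"])
h=cv2.cvtColor(m,cv2.COLOR_BGR2HSV); w=((h[:,:,2]>190)).astype(np.uint8); w2=np.zeros_like(w);w2[115:205,305:395]=w[115:205,305:395]
n,l,st,c=cv2.connectedComponentsWithStats(w2);i=1+st[1:,4].argmax();print(st[i],c[i],onz(e,*c[i],.062))
r=np.load("rail.npz"); K=q; W=[*(r["R"]@[105,35]+r["t"]),176]; print("knob shut px",proj(q,W), "hinge",proj(q,[664.14,-116.78,137]))
cv2.imwrite("pics/w8.png",q["image"][:,:,::-1])
```

```text
[ 0.60695548 -0.10765063  0.26215289]
bottle [581.35370949 215.97543589 125.        ] beaker rim [494.80565641 337.32206711  75.        ]
[ 324  134   54   56 2288] [350.3631993  161.28321678] [455.24893095 211.90103637  62.        ]
knob shut px (np.float64(316.2273698722313), np.float64(254.71187047242327)) hinge (np.float64(406.0026338122768), np.float64(236.04862174018203))
```

View pics/w8.png

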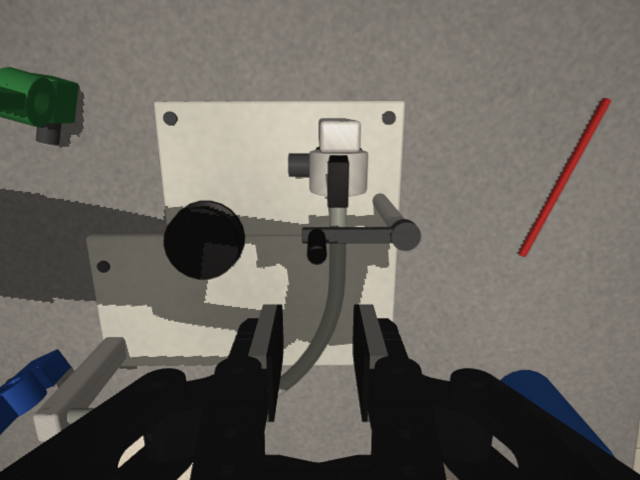

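The knob top (317,253) matches the predicted shut position (316,255), and the carriage still sits against the post. Now the jar, at about (454.5,213).

send_rows([
  {"jaw": 0.6, "dx": -152.5, "dy": 320.5, "dz": -40, "turn": 0},
  {"jaw": 0.6, "dx": -152.5, "dy": 320.5, "dz": -40, "turn": 0},
  {"jaw": 0.6, "dx": -152.5, "dy": 320.5, "dz": -40, "turn": 0},
  {"jaw": 0.6, "dx": -152.5, "dy": 320.5, "dz": -40, "turn": 0},
  {"jaw": 0.6, "dx": -152.5, "dy": 320.5, "dz": -40, "turn": 0},
  {"jaw": 0.6, "dx": -152.5, "dy": 320.5, "dz": -40, "turn": 0},
  {"jaw": 0.6, "dx": -152.5, "dy": 320.5, "dz": -40, "turn": 0},
  {"jaw": 0.6, "dx": -152.5, "dy": 320.5, "dz": -40, "turn": 0},
])

```text
time_s: 23.28
eef_pos: [0.4504, 0.2126, 0.2142]
eef_rot: [179.9, 0.2, -6.1]
contact_force: [-0.1, 0.3, 1.0]
width: 0.803
```

Run:
```python
from h import *
print(ctrl.sense()["eef_pos"],ctrl.sense()["eef_rot"])
d=grab("wrist","w9.png"); u,v=map(int,proj(d,[454.5,213,62])); g=cv2.cvtColor(d["image"],cv2.COLOR_RGB2HSV)
print(u,v); w=((g[:,:,2]>170)&(g[:,:,1]<60)).astype(np.uint8);w2=np.zeros_like(w);w2[v-60:v+60,u-60:u+60]=w[v-60:v+60,u-60:u+60]
n,l,st,c=cv2.connectedComponentsWithStats(w2);i=1+st[1:,4].argmax();print(st[i],c[i],onz(d,*c[i],.062))
# stage from w8
m=cv2.cvtColor(cv2.imread("pics/w8.png"),cv2.COLOR_BGR2GRAY); 
T=np.eye(4);T[:3,3]=[.60696,-.10765,.26215];T[:3,:3]=R.from_euler("xyz",[179.9,-.6,-6.1],degrees=True).as_matrix()
e=dict(d);e["world_from_camera"]=T@np.array(d["T_tool_cam"])
print("stage pred",proj(e,[496.4,-134.2,40]),[onz(e,*p,.04)[:2].round(1) for p in((164,240),(244,240),(204,200),(204,280))])
```

```text
[0.45038153 0.21260549 0.21420851] [ 1.79899735e+02  1.58840040e-01 -6.14178229e+00]
323 219
[ 295  190   56   49 2101] [321.76154212 213.81485007] [453.52595678 217.11572213  62.        ]
stage pred (np.float64(197.34043634453036), np.float64(242.7155529282843)) [array([ 466.9, -128.4]), array([ 539. , -136.3]), array([509.6, -96. ]), array([ 495.7, -170.8])]
```

send_rows([
  {"jaw": 0.6, "dx": 3.6, "dy": 2, "dz": -50, "turn": 0},
  {"jaw": 0.6, "dx": 3.6, "dy": 2, "dz": -100, "turn": 0},
  {"jaw": 0.6, "dx": 3.6, "dy": 2, "dz": -140, "turn": 0},
  {"jaw": 0.6, "dx": 3.6, "dy": 2, "dz": -165, "turn": 0},
  {"jaw": 0.6, "dx": 3.6, "dy": 2, "dz": -180, "turn": 0},
  {"jaw": 0.6, "dx": 3.6, "dy": 2, "dz": -187, "turn": 0},
  {"jaw": 0.6, "dx": 3.6, "dy": 2, "dz": -187, "turn": 0},
])

```text
time_s: 24.2
eef_pos: [0.4556, 0.2148, 0.0291]
eef_rot: [-180.0, -0.0, -6.2]
contact_force: [-0.8, 1.4, 0.7]
width: 0.796
```

send_rows([
  {"jaw": -1, "dx": 0, "dy": 0, "dz": 0, "turn": 0},
  {"jaw": -1, "dx": 0, "dy": 0, "dz": 0, "turn": 0},
  {"jaw": -1, "dx": 0, "dy": 0, "dz": 0, "turn": 0},
  {"jaw": -1, "dx": 0, "dy": 0, "dz": 0, "turn": 0},
], newtons=30)

```text
time_s: 24.7
eef_pos: [0.4561, 0.2155, 0.0302]
eef_rot: [-179.9, -0.1, -6.2]
contact_force: [-2.4, -1.1, 5.3]
width: 0.475
```

The jaws hold the lid (40 mm wide, as seen). Lift straight up and check it.

send_rows([
  {"jaw": -1, "dx": 0, "dy": 0, "dz": 20, "turn": 0},
  {"jaw": -1, "dx": 0, "dy": 0, "dz": 50, "turn": 0},
  {"jaw": -1, "dx": 0, "dy": 0, "dz": 90, "turn": 0},
  {"jaw": -1, "dx": 0, "dy": 0, "dz": 130, "turn": 0},
  {"jaw": -1, "dx": 0, "dy": 0, "dz": 150, "turn": 0},
  {"jaw": -1, "dx": 0, "dy": 0, "dz": 150, "turn": 0},
], newtons=35)

```text
time_s: 25.45
eef_pos: [0.4564, 0.2155, 0.1807]
eef_rot: [-179.9, -0.2, -6.2]
contact_force: [-0.1, 0.6, -0.9]
width: 0.473
```

Run:
```python
from h import *
s=ctrl.sense();print(s["eef_pos"],s["eef_rot"],s["contact_force"],s["width"])
d=grab("wrist"); q=grab("scene"); u,v=map(int,proj(q,[456,215,180])); print(u,v)
a=d["image"][200:480,160:480]; b=cv2.resize(q["image"][v-60:v+80,u-80:u+80],(320,280))
c=grab("top")["image"][110:310,320:500]
cv2.imwrite("pics/w10.png",np.hstack([a,b])[:,:,::-1])
```

```text
[0.45638078 0.21552217 0.18066896] [-179.89885133   -0.23999871   -6.17637398] [-0.10896466  0.59930996 -0.88534229] 0.47297743612240034
381 181
```

View pics/w10.png

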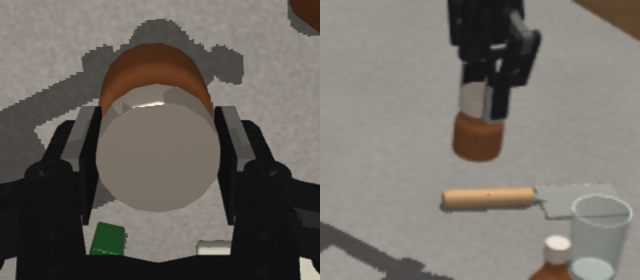

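The jar hangs upright by its lid; lid centre at full-image (318,348). I'll compute its offset from the TCP and the move to the stage.

Run:
```python
from h import *
s=ctrl.sense(); d=grab("wrist"); c=onz(d,317.5,348,.2125); print("lid",c,"tcp",s["eef_pos"]*1000,"off",c[:2]-s["eef_pos"][:2]*1000,"move",np.array([497,-134.5])-c[:2])
# stage circle in the top picture
t=grab("top"); g=cv2.cvtColor(t["image"],cv2.COLOR_RGB2GRAY)[200:265,370:436]
k=(g<70).astype(np.uint8); cs=max(cv2.findContours(k,0,1)[0],key=cv2.contourArea); print(cv2.minEnclosingCircle(cs),cv2.fitEllipse(cs))
(x,y),_,_=cv2.fitEllipse(cs); print(onz(t,x+370,y+200,.036))
```

```text
lid [454.42802597 220.01587345 212.5       ] tcp [453.78493188 214.63817116 177.06461624] off [0.64309409 5.37770229] move [  42.57197403 -354.51587345]
((32.900001525878906, 32.29999923706055), 19.1129207611084) ((32.88313293457031, 32.62089538574219), (36.126190185546875, 37.21127700805664), 57.739097595214844)
[ 494.92243673 -132.91910941   36.        ]
```

Run:
```python
from h import *
for i in range(3):
    s=ctrl.sense(); print(s["time_s"],s["eef_pos"],s["joint_positions"].round(2),s["contact_force"],s["width"]); grab("top")
```

```text
25.7 [0.45373702 0.21461773 0.1768862 ] [ 17.3   -0.19 110.96  -0.    69.43  23.49] [-0.22245233 -1.10869942 -1.05557982] 0.4753545666318541
25.75 [0.45389488 0.21468867 0.17705725] [ 17.3   -0.19 110.94  -0.    69.43  23.49] [ 0.07543606 -0.38810474 -1.26887228] 0.47479551927877944
25.8 [0.45413114 0.21473561 0.17733518] [ 17.3   -0.2  110.92  -0.    69.44  23.49] [ 0.28582036  0.5857621  -0.86328622] 0.4745753090075041
```

send_rows([
  {"jaw": -1, "dx": 5, "dy": -40, "dz": 0, "turn": 0},
  {"jaw": -1, "dx": 11, "dy": -90, "dz": 0, "turn": 0},
  {"jaw": -1, "dx": 18, "dy": -145, "dz": 0, "turn": 0},
  {"jaw": -1, "dx": 25, "dy": -200, "dz": 0, "turn": 0},
  {"jaw": -1, "dx": 32, "dy": -255, "dz": 0, "turn": 0},
  {"jaw": -1, "dx": 37, "dy": -305, "dz": 0, "turn": 0},
  {"jaw": -1, "dx": 41, "dy": -340, "dz": 0, "turn": 0},
  {"jaw": -1, "dx": 42.5, "dy": -352, "dz": 0, "turn": 0},
])

```text
time_s: 26.85
eef_pos: [0.4975, -0.1388, 0.1785]
eef_rot: [-180.0, 0.0, -6.3]
contact_force: [0.6, 0.8, -2.0]
width: 0.473
```

send_rows([
  {"jaw": -1, "dx": 0, "dy": 0, "dz": 0, "turn": 0},
  {"jaw": -1, "dx": 0, "dy": 0, "dz": -35, "turn": 0},
  {"jaw": -1, "dx": 0, "dy": 0, "dz": -70, "turn": 0},
  {"jaw": -1, "dx": 0, "dy": 0, "dz": -90, "turn": 0},
  {"jaw": -1, "dx": 0, "dy": 0, "dz": -95, "turn": 0},
  {"jaw": -1, "dx": 0, "dy": 0, "dz": -95, "turn": 0},
  {"jaw": -1, "dx": 0, "dy": 0, "dz": -95, "turn": 0},
  {"jaw": -1, "dx": 0, "dy": 0, "dz": -95, "turn": 0},
])

```text
time_s: 27.85
eef_pos: [0.4985, -0.1372, 0.0851]
eef_rot: [180.0, -0.1, -6.2]
contact_force: [-0.3, -1.6, -1.6]
width: 0.474
```

send_rows([
  {"jaw": -1, "dx": -1.5, "dy": 0, "dz": -8, "turn": 0},
  {"jaw": -1, "dx": -1.5, "dy": 0, "dz": -12, "turn": 0},
  {"jaw": -1, "dx": -1.5, "dy": 0, "dz": -12, "turn": 0},
  {"jaw": -1, "dx": -1.5, "dy": 0, "dz": -12, "turn": 0},
])

```text
time_s: 28.35
eef_pos: [0.4961, -0.137, 0.0718]
eef_rot: [-180.0, 0.0, -6.2]
contact_force: [0.2, -0.8, -1.5]
width: 0.471
```

send_rows([
  {"jaw": -1, "dx": 0, "dy": 0, "dz": -1.5, "turn": 0},
  {"jaw": -1, "dx": 0, "dy": 0, "dz": -1.5, "turn": 0},
  {"jaw": -1, "dx": 0, "dy": 0, "dz": -1.5, "turn": 0},
])

```text
time_s: 28.72
eef_pos: [0.4961, -0.137, 0.0704]
eef_rot: [180.0, -0.0, -6.2]
contact_force: [-0.3, -0.0, -0.8]
width: 0.476
```

send_rows([
  {"jaw": -1, "dx": 0, "dy": 0, "dz": -1.5, "turn": 0},
  {"jaw": -1, "dx": 0, "dy": 0, "dz": -1.5, "turn": 0},
  {"jaw": -1, "dx": 0, "dy": 0, "dz": -1.5, "turn": 0},
])

```text
time_s: 29.1
eef_pos: [0.4962, -0.1372, 0.0702]
eef_rot: [180.0, 0.0, -6.2]
contact_force: [-3.5, 0.9, 6.8]
width: 0.471
```

On the stage (+6.8 N). Relax a little, open and rise.

send_rows([
  {"jaw": -1, "dx": 0, "dy": 0, "dz": 1, "turn": 0},
  {"jaw": -1, "dx": 0, "dy": 0, "dz": 1, "turn": 0},
  {"jaw": 0.5, "dx": 0, "dy": 0, "dz": 1, "turn": 0},
  {"jaw": 0.5, "dx": 0, "dy": 0, "dz": 1, "turn": 0},
  {"jaw": 0.5, "dx": 0, "dy": 0, "dz": 1, "turn": 0},
  {"jaw": 0.5, "dx": 0, "dy": 0, "dz": 40, "turn": 0},
  {"jaw": 0.5, "dx": 0, "dy": 0, "dz": 90, "turn": 0},
  {"jaw": 0.5, "dx": 0, "dy": 0, "dz": 150, "turn": 0},
])

```text
time_s: 30.1
eef_pos: [0.495, -0.1365, 0.219]
eef_rot: [-179.9, 0.2, -6.2]
contact_force: [0.4, -0.1, -0.6]
width: 0.752
```

send_rows([
  {"jaw": 0.5, "dx": -70, "dy": 180, "dz": 30, "turn": 0},
  {"jaw": 0.5, "dx": -70, "dy": 180, "dz": 30, "turn": 0},
  {"jaw": 0.5, "dx": -70, "dy": 180, "dz": 30, "turn": 0},
  {"jaw": 0.5, "dx": -70, "dy": 180, "dz": 30, "turn": 0},
  {"jaw": 0.5, "dx": -70, "dy": 180, "dz": 30, "turn": 0},
])

```text
time_s: 30.72
eef_pos: [0.4262, 0.0431, 0.249]
eef_rot: [180.0, -0.1, -6.1]
contact_force: [-0.1, -0.7, -0.4]
width: 0.752
```

Run:
```python
from h import *
s=ctrl.sense();print(s["eef_pos"],s["time_s"])
d=grab("top"); q=grab("scene"); r=np.load("rail.npz")
g=cv2.cvtColor(d["image"],cv2.COLOR_RGB2HSV); w=((g[:,:,2]>150)&(g[:,:,1]<70)).astype(np.uint8); u,v=map(int,proj(d,[497,-134,102])); print(u,v)
w2=np.zeros_like(w);w2[v-22:v+22,u-22:u+22]=w[v-22:v+22,u-22:u+22]
n,l,st,c=cv2.connectedComponentsWithStats(w2)
for i in range(1,n):
    if st[i,4]>80: print(st[i],c[i],onz(d,*c[i],.102))
a=cv2.resize(d["image"][115:310,325:500],(400,446)); b=cv2.resize(q["image"][210:400,110:320],(400,446))
cv2.imwrite("pics/fin.png",np.hstack([a,b])[:,:,::-1])
```

```text
[0.42620719 0.04312353 0.248972  ] 30.725
409 228
[387 206  17  16 178] [393.90449438 211.02808989] [ 527.46369513 -106.92090474  102.        ]
[ 400  206   31   44 1049] [417.62726406 226.57197331] [ 500.4618939  -148.61630488  102.        ]
```

View pics/fin.png

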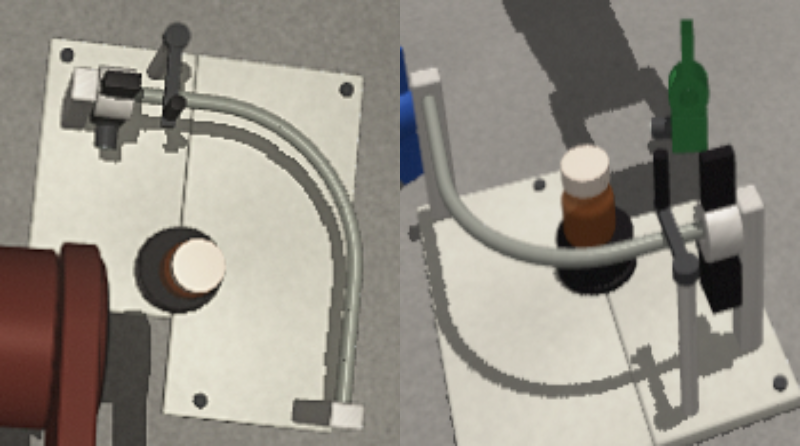

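Run:
```python
from h import *
d=grab("top"); c=onz(d,325+198.5/2.286,115+266/2.286,.102); s=onz(d,402.9,232.6,.037); print("top lid",c,"stage",s,"diff",(c-s)[:2])
q=grab("scene"); 
x=lambda u,v:(110+(u-400)*210/400,210+v*190/446)
c2=onz(q,*x(585,163),.102); print("scene lid",c2)
# triangulate-free check: stage centre in scene = midpoint of left/right extents of top rim at z=40
print("pred stage px",[( (p[0]-110)*400/210+400,(p[1]-210)*446/190) for p in [proj(q,P) for P in([496.4,-134.2,40],[495,-133,40],[491,-139,40],[491,-139,102],[496.4,-134.2,102])]])
# wrist
w=grab("wrist"); print("wrist lid pred",proj(w,[491,-139,102]))
```

```text
top lid [ 491.98257726 -138.30210214  102.        ] stage [ 494.88188172 -132.79310776   37.        ] diff [-2.89930446 -5.50899437]
scene lid [ 496.51341741 -138.59357558  102.        ]
pred stage px [(np.float64(595.0299299691924), np.float64(230.1712525301733)), (np.float64(595.7730066230088), np.float64(228.5659941592697)), (np.float64(587.801402373469), np.float64(227.6719554984283)), (np.float64(582.3839970038865), np.float64(158.79672068030905)), (np.float64(589.8530141109342), np.float64(161.2345575304427))]
wrist lid pred (np.float64(417.9629634763003), np.float64(422.7693279627621))
```

The jar stands upright with the gate shut and the carriage at the post. By two views it is about 5 mm off the stage's middle (mostly −y). I'll regrip and shift it by (+1,+4.5).

send_rows([
  {"jaw": 0.5, "dx": 70, "dy": -180, "dz": -30, "turn": 0},
  {"jaw": 0.5, "dx": 70, "dy": -180, "dz": -30, "turn": 0},
  {"jaw": 0.5, "dx": 70, "dy": -180, "dz": -30, "turn": 0},
  {"jaw": 0.5, "dx": 70, "dy": -180, "dz": -30, "turn": 0},
  {"jaw": 0.5, "dx": 70, "dy": -180, "dz": -30, "turn": 0},
])

```text
time_s: 31.6
eef_pos: [0.4956, -0.1376, 0.2181]
eef_rot: [-179.9, 0.1, -6.3]
contact_force: [-0.1, 1.3, -0.3]
width: 0.749
```

send_rows([
  {"jaw": 0.5, "dx": 0.5, "dy": 0, "dz": -50, "turn": 0},
  {"jaw": 0.5, "dx": 0.5, "dy": 0, "dz": -100, "turn": 0},
  {"jaw": 0.5, "dx": 0.5, "dy": 0, "dz": -130, "turn": 0},
  {"jaw": 0.5, "dx": 0.5, "dy": 0, "dz": -145, "turn": 0},
  {"jaw": 0.5, "dx": 0.5, "dy": 0, "dz": -147, "turn": 0},
  {"jaw": 0.5, "dx": 0.5, "dy": 0, "dz": -147, "turn": 0},
])

```text
time_s: 32.35
eef_pos: [0.4978, -0.1371, 0.0734]
eef_rot: [180.0, -0.1, -6.2]
contact_force: [0.5, -0.3, 0.7]
width: 0.748
```

send_rows([
  {"jaw": -1, "dx": 0, "dy": 0, "dz": 0, "turn": 0},
  {"jaw": -1, "dx": 0, "dy": 0, "dz": 0, "turn": 0},
  {"jaw": -1, "dx": 0, "dy": 0, "dz": 0, "turn": 0},
  {"jaw": -1, "dx": 0, "dy": 0, "dz": 0, "turn": 0},
], newtons=30)

```text
time_s: 32.85
eef_pos: [0.4976, -0.1375, 0.0736]
eef_rot: [180.0, -0.1, -6.2]
contact_force: [-1.9, 0.3, 6.2]
width: 0.48
```

send_rows([
  {"jaw": -1, "dx": 0, "dy": 0, "dz": 5, "turn": 0},
  {"jaw": -1, "dx": 0, "dy": 2, "dz": 5, "turn": 0},
  {"jaw": -1, "dx": 0, "dy": 4.5, "dz": 5, "turn": 0},
  {"jaw": -1, "dx": 0, "dy": 4.5, "dz": 5, "turn": 0},
  {"jaw": -1, "dx": 0, "dy": 4.5, "dz": 2, "turn": 0},
  {"jaw": -1, "dx": 0, "dy": 4.5, "dz": 0.5, "turn": 0},
  {"jaw": -1, "dx": 0, "dy": 4.5, "dz": -0.5, "turn": 0},
  {"jaw": -1, "dx": 0, "dy": 4.5, "dz": -0.5, "turn": 0},
])

```text
time_s: 33.85
eef_pos: [0.4968, -0.1329, 0.0735]
eef_rot: [180.0, 0.0, -6.2]
contact_force: [-5.5, 2.6, 11.9]
width: 0.476
```

send_rows([
  {"jaw": -1, "dx": 0, "dy": 0, "dz": 1, "turn": 0},
  {"jaw": -1, "dx": 0, "dy": 0, "dz": 1, "turn": 0},
  {"jaw": 0.5, "dx": 0, "dy": 0, "dz": 1, "turn": 0},
  {"jaw": 0.5, "dx": 0, "dy": 0, "dz": 1, "turn": 0},
  {"jaw": 0.5, "dx": 0, "dy": 0, "dz": 1, "turn": 0},
  {"jaw": 0.5, "dx": 0, "dy": 0, "dz": 40, "turn": 0},
  {"jaw": 0.5, "dx": 0, "dy": 0, "dz": 90, "turn": 0},
  {"jaw": 0.5, "dx": 0, "dy": 0, "dz": 150, "turn": 0},
])

```text
time_s: 34.85
eef_pos: [0.4955, -0.132, 0.2214]
eef_rot: [-179.9, 0.2, -6.2]
contact_force: [1.3, -1.2, -0.5]
width: 0.744
```

send_rows([
  {"jaw": 0.5, "dx": -70, "dy": 190, "dz": 30, "turn": 0},
  {"jaw": 0.5, "dx": -70, "dy": 190, "dz": 30, "turn": 0},
  {"jaw": 0.5, "dx": -70, "dy": 190, "dz": 30, "turn": 0},
  {"jaw": 0.5, "dx": -70, "dy": 190, "dz": 30, "turn": 0},
  {"jaw": 0.5, "dx": -70, "dy": 190, "dz": 30, "turn": 0},
  {"jaw": 0.5, "dx": -70, "dy": 190, "dz": 30, "turn": 0},
])

```text
time_s: 35.6
eef_pos: [0.427, 0.0565, 0.251]
eef_rot: [179.9, 0.0, -6.2]
contact_force: [-0.5, -0.8, -0.8]
width: 0.753
```

Run:
```python
from h import *
o=cv2.imread("pics/fin.png")[:,:400]
d=grab("top"); q=grab("scene")
# lid: bright pinkish-white vs greener plate -> R-B tone
def lid(im,x0,x1,y0,y1):
    I=im[y0:y1,x0:x1].astype(int); m=((I[:,:,0]>150)&(I[:,:,0]-I[:,:,1]>6)).astype(np.uint8)
    n,l,st,c=cv2.connectedComponentsWithStats(m); i=1+st[1:,4].argmax(); return st[i],c[i]+[x0,y0]
s,c=lid(d["image"],392,432,212,250); print(s,c,onz(d,*c,.102))
s,c=lid(q["image"],185,240,265,298); print(s,c,onz(q,*c,.095))
s=ctrl.sense();print(s["time_s"],s["eef_pos"],s["contact_force"])
a=cv2.resize(d["image"][115:310,325:500],(400,446)); b=cv2.resize(q["image"][210:400,110:320],(400,446))
cv2.imwrite("pics/fin2.png",np.hstack([a,b])[:,:,::-1])
# change relative to the earlier viewed picture in gate/carriage area
print("diff gate/carriage", np.abs(a[10:160,40:220].astype(int)-o[10:160,40:220,::-1]).mean())
```

```text
[  6   8  23  23 387] [409.72609819 230.6744186 ] [ 493.15956402 -134.59117713  102.        ]
[ 12   6  25  16 321] [208.92523364 278.18068536] [ 485.64719345 -132.19974873   95.        ]
35.7 [0.42692728 0.05625772 0.2508676 ] [ 0.20846551 -0.05728271 -0.28010556]
diff gate/carriage 0.8323086419753086
```

```bash
python3 -c "
from cell import ctrl
print(ctrl.finish_job())"
```

```text
the job is handed in; nothing more can be done
None
```

I did the whole job in the order asked and handed it in at about 36 s of the 69 s allowed. The gate was swung open, the carriage taken round the bend to the far post, the gate shut behind it, and the jar stood on the stage and released.

**Last checks**
- **Carriage:** it pushed back with −6.8 N at the far post. The fin then appeared in the picture where contact would put it.
- **Gate:** the stop pushed back with −9.5 N, and the knob appeared within 2 px of its shut position. The gate and carriage area looked essentially unchanged in the last top picture.
- **Jar:** my first placing was about 5 mm off centre, so I gripped the jar again and shifted it. By the top camera it is now about 2.5 mm from the middle of the stage. Its lid shows as a full circle, so it is upright.
- **Bottle and beaker:** nothing touched them.

**What failed or disagreed**
- **First grip on the knob:** it closed above the peg, because the fingertips sit about 25 mm farther back than stated. I allowed for that from then on.
- **Refused call:** one move call was refused for missing "turn" values, and nothing moved.
- **Scene-camera lid check:** my last colour-mask measurement of the lid in the scene camera put the jar about 8 mm off in x. I used a lower height there (95 mm, not 102 mm) and did not resolve the difference; I relied on the top view.
- **Last picture:** the viewing limit was reached, so I checked the second jar placing by numbers only.

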